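Set the dowel jig four clicks longer

TASK

Set the length jig for the next dowel: push the peg on the click-stop dial round clockwise (seen from above) with a fingertip, exactly four clicks and not a fifth, leaving the dial resting in its fourth click. Then gently push the free end of the dowel with the fingertips so that it slides along its guide until it rests against the end stop. Only push: do not pinch or lift the dowel or the peg, and leave everything else on the bench where it is.

Things in the scene. Friction and masses are not known exactly. Their poses are not given: they have to be found in the camera images.
- jig: fixed white laminate board of the length jig, 220 x 310 x 18 mm; origin on the table under the board, the board spans x -120..100 mm and y -140..170 mm in its own axes, its top is 18 mm up. Its +y axis is the way the dowel slides to the stop. Two guide walls (8 mm high, 10 mm thick, 27 mm apart, from y = -35 to +35 mm about x = 55 mm) keep the dowel on its line
- dial (a joint): turn of the click-stop dial in rad: 0 at the start, grows clockwise seen from above. 12 clicks a turn, so 0.5236 rad (30 degrees) each; the dial rests by itself only at whole clicks. About 0.14 N m (3 to 8 N at the peg, depending on how squarely it is pushed) to get over a click, half-way to the next; past that the dial springs on by itself to the next rest and off the finger. It is free for nearly 9 clicks clockwise and 2 back from the start
- dial_axis (a point): point on the dial's upright turning axis, at the height of the dial's flat top (43 mm above the table). The dial is a black disc 114 mm across and 10 mm thick, on a round aluminium housing 132 mm across with 12 tick marks, one a click
- dial_peg (a point): middle of the wooden finger peg that stands on the dial, 14 mm across, 30 mm tall from the dial's top (43 to 73 mm above the table), 44 mm from the axis; the only raised thing on the dial, and at any direction at the start
- stop_face (a point): middle of the end stop's flat face that the dowel is to meet, 12.5 mm above the board; the aluminium stop is 36 mm wide, 30 mm high, 16 mm thick. Axes as the jig's: y points away from the dowel. The dial drives the stop: each click clockwise shifts it 2 mm to +y. A push of about 35 N or more on it would force the dial over a click
- dowel_mid (a point): centre of the loose wooden dowel that lies on the jig board between the guide walls: 25 mm across, 100 mm long along its y axis (jig's y), about 35 g, its centre 12.5 mm above the board. At the start its far end is 25 to 45 mm short of the stop and its near end sticks out of the walls
- offcut: bystander: short wooden dowel standing upright on the jig board beyond the stop, 25 mm across, 45 mm tall; origin under its centre
- disc_a: bystander: flat wooden disc on the jig board near the dowel, 36 mm across, 12 mm tall; origin under its centre
- disc_b: bystander: flat wooden disc on the table, 36 mm across, 12 mm tall; origin under its centre
- glue: bystander: white glue bottle, 66 mm across, 180 mm tall; origin under its centre
- spraycan: bystander: spray can, 54 mm across, 160 mm tall; origin under its centre
- tape: bystander: roll of tape lying flat, 90 mm across, 24 mm tall; origin under its centre
- marker: bystander: marker pen lying on the table, 135 mm long along its x axis, 16 mm thick; origin under its centre
- dowel: the same dowel, origin on its underside below its centre
Not all that is in view belongs to the job. What is shaped like the dowel but green is not meant.

How it is judged:
By the outcome, as a careful person would: the job done as asked, in the order asked, and still so for the second after the job is handed in, with the robot touching nothing.
It also fails if it takes over 72 s, if anything falls off the work surface, if the arm or the gripper's body presses on something with over 40 N, if the wrist force passes 120 N, or if a joint passes its speed limit or range.

ROBOT

A 6-joint arm with a two-finger parallel gripper is mounted at the origin on the work surface. World frame = base frame: x ahead of the robot, y to its left, z up, the work surface at z = 0. Lengths are in mm, angles in rad, forces in N, time in s.
With the tool pointing down it reaches from about 300 to 775 mm from the base axis. Payload 14.6 kg.
Tool frame: the origin (TCP) lies on the centre line of the jaws, within the pads' length; the fingertips stand 19 mm ahead of it and the grasp point (between the pads) is the TCP (bot.tip_reach is the distance from the TCP to the fingertips, in mm); z points along the fingers, y is the line along which they close (so a half turn about z gives the same grasp; the last joint's range is limited). The gripper opens to 85 mm and grips with 20 to 120 N. Pads are 22 mm wide; open, the fingers measure 114 mm over their backs; the gripper's body (76 mm by 85 mm) begins 54 mm behind the grasp point. The pads swing forward as they close: fully open they stand 13 mm farther back than shut.
Start: joints at [1.069, 0.3, 1.521, -0, 1.321, -0.067], TCP at [231.672, 498.816, 250.281] pointing down, gripper open.
Joint ranges: [-3.03, 3.03], [-0.79, 2.21], [0.23, 2.52], [-1.04, 4.18], [0, 3.07], [-2.55, 2.55]. Speed limits (rad/s): [2.22, 2.22, 2.57, 3.14, 3.14, 3.14].

INTERFACE

Orientations are given as a unit quaternion [w, x, y, z].
In Python, from rig import bot gives the robot as it stands. Calls block until the motion is done:
- bot.move_to(position, orientation): joint-space move of the TCP to a pose.
- bot.servo_line(position, attitude=None, speed=150, until_force=None): straight line of the TCP; attitude=None keeps the orientation; speed is the mean speed in mm/s. With until_force (N) it stops when the force on the tool has changed by that much, and returns True; else False.
- bot.move_joints(angles): joint-space move.
- bot.move_gripper(opening, grip_force=None): finger opening in mm; grip_force is the grip in N (None keeps the last); returns when the fingers have stopped.
- bot.dwell(seconds).
- bot.ik(position, orientation): joint angles nearest the present ones, or None.
- bot.read_state(): the state.
- bot.read_camera(name): name is "scene" or "top" or "wrist"; returns a dict with "image" (480x640x3 uint8, blue, green, red), "depth" (480x640 float32, mm along the optical axis (not along the pixel's ray), 0 where there is no reading), "fovy" (degrees; the focal length in pixels is half the picture's height over the tangent of half this angle, whatever the lens; pixels are square), "cx", "cy" (the principal point, pixels), "eye" and "attitude" of the camera in the world; the wrist camera has in their place "mount" (4x4, takes a point from camera to tool coordinates, whose origin is the TCP and whose axes are the flange's). Camera axes: x right, y down, z forward; pixel columns grow to the right and rows downward; lengths in mm; the calibration is good to about 2 mm. A picture is of the moment at which its call begins: read the wrist's pose just before it.
A pose or a line that the arm cannot do raises bot.MotionError and nothing moves.
- bot.finish_job(): hands the job in; it is judged then, once.
The state is a dict: "clock": time; "joint_positions": joint angles; "qvel": joint speeds; "effort": joint torques, N m; "ee_pos": TCP position; "tool_rot": TCP orientation; "ft_force": force on the tool from outside, world axes, zero at the start; "moment": the same for the moment, N m; "grip_width": finger opening in mm; "grip_force": force on a finger pad.
Only numpy, scipy, OpenCV 4.12 (cv2) and the standard library are available. Lean on these libraries where they do the work, as an engineer would, in place of code of your own. Each camera call takes 0.05 s, during which the arm holds its last target. There are 200 camera calls.

## Working session

There is one attempt and no reset: what is moved stays moved. The work goes in short steps, each a Python script; the robot and the scene stay as the last script left them, time stands still between calls to the robot, and variables do not carry over. Pictures are saved under pics/ and viewed, at most 10 in all, crops included, and the job is handed in when it is done.

```bash
ls; mkdir -p pics; cat > h.py <<'E'
import numpy as np, cv2
from rig import bot
from scipy.spatial.transform import Rotation as R
def rot(q):
    q=np.array(q,float)
    return R.from_quat([q[1],q[2],q[3],q[0]]).as_matrix() if q.size==4 else q.reshape(3,3)
def cam(name):
    s=bot.read_state(); c=bot.read_camera(name)
    if name=="wrist":
        T=np.eye(4);T[:3,:3]=rot(s["tool_rot"]);T[:3,3]=s["ee_pos"]
        M=T@np.array(c["mount"]); c["R"]=M[:3,:3];c["t"]=M[:3,3]
    else: c["R"]=rot(c["attitude"]);c["t"]=np.array(c["eye"],float)
    c["f"]=240/np.tan(np.radians(c["fovy"])/2); return c
def onplane(c,uv,z):
    uv=np.atleast_2d(np.array(uv,float))
    d=np.c_[(uv[:,0]-c["cx"])/c["f"],(uv[:,1]-c["cy"])/c["f"],np.ones(len(uv))]@c["R"].T
    return c["t"]+d*((z-c["t"][2])/d[:,2])[:,None]
def proj(c,p):
    q=(np.atleast_2d(p)-c["t"])@c["R"]
    return q[:,:2]/q[:,2:]*c["f"]+[c["cx"],c["cy"]]
E
python3 - <<'E'
from h import *
for n in("scene","top"):
    c=cam(n); cv2.imwrite(f"pics/{n}0.png",c["image"]); print(n,c["fovy"],c["cx"],c["cy"],c["t"],c["attitude"])
    np.savez(f"pics/{n}0.npz",**{k:np.array(v) for k,v in c.items()})
s=bot.read_state();print(s["clock"],s["tool_rot"],s["ft_force"],bot.tip_reach)
E
```

```text
pics
scene 45.03926180072702 316.7106030943842 245.2971942331663 [1411.33113441  179.03584767  849.71346215] [-0.26194552  0.58161741  0.69862309 -0.32408566]
top 48.753297252311526 320.7067328903984 248.9039282294666 [ 308.21268862   13.0824872  1073.07845995] [-0.0619372   0.70776306 -0.70025472  0.06984663]
0.1 [-1.24886595e-04  2.15679917e-01  9.76463989e-01 -4.85474944e-04] [-0.55010245 -0.71416105 -0.19155147] 19.0
```

View pics/top0.png

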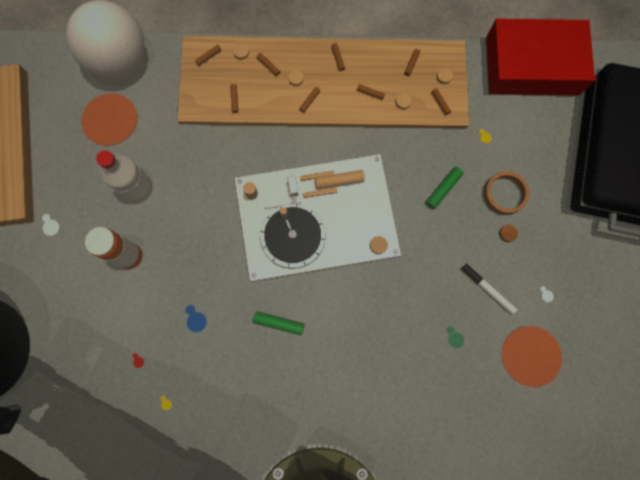

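View pics/scene0.png

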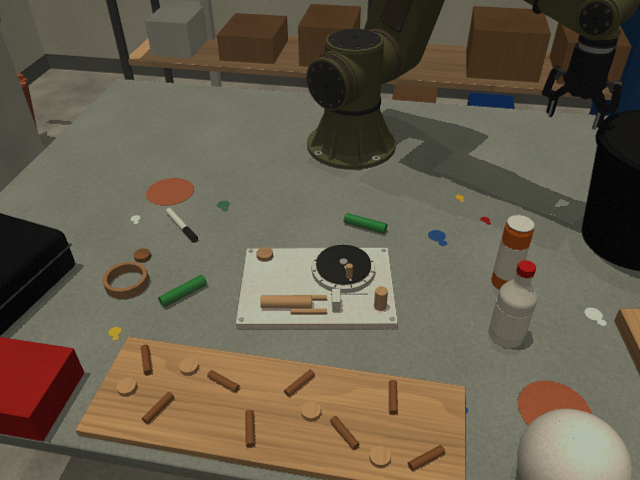

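The top view shows the jig at (317,217). The dowel lies at (339,180), the stop at (293,186), the dial axis at (292,235) and the peg at about (284,211). Lookalikes for the dowel:
- Green cylinders at (444,187) and (278,323), excluded by colour.
- The upright offcut at (250,190).
- Thin guide walls at (320,175) and (320,193).
- Sticks on the rear plank.

The brown cylinder at (339,180) between the walls is the one that fits the description. Next I'll take a close wrist view.

```bash
python3 - <<'E'
from h import *
d=np.load("pics/top0.npz");c={k:d[k] for k in d}
P=onplane(c,[(235,178),(381,155),(400,256),(250,280)],18);print(P.round(0))
print("dial",onplane(c,[(292,235)],43).round(0),"peg",onplane(c,[(284,211)],73).round(0),"dowel",onplane(c,[(339,180)],40).round(0))
m=P.mean(0)
# tool down, y-axis options
for ang in (0,90,180,-90):
    q=(R.from_euler('z',ang,degrees=True)*R.from_quat([1,0,0,0])).as_quat(); q=[q[3],*q[:3]]
    print(ang,bot.ik([m[0]-60,m[1],330],q))
print(np.array(bot.read_camera("wrist")["mount"]).round(3))
E
```

```text
[[ 655.  182.   18.]
 [ 710. -123.   18.]
 [ 495. -159.   18.]
 [ 443.  143.   18.]]
dial [[530.  60.  43.]] peg [[571.  75.  73.]] dowel [[647. -33.  40.]]
0 [-4.99496915e-02  1.72464049e-01  1.49365563e+00 -4.44089210e-16
  1.47547297e+00  1.52084664e+00]
90 [-4.99496915e-02  1.72464049e-01  1.49365563e+00 -4.44089210e-16
  1.47547297e+00 -4.99496915e-02]
180 [-4.99496915e-02  1.72464049e-01  1.49365563e+00 -4.44089210e-16
  1.47547297e+00 -1.62074602e+00]
-90 None
[[ 3.00000e-03 -9.52000e-01 -3.06000e-01  7.76490e+01]
 [ 1.00000e+00  3.00000e-03 -0.00000e+00 -7.60000e-02]
 [ 1.00000e-03 -3.06000e-01  9.52000e-01 -1.24182e+02]
 [ 0.00000e+00  0.00000e+00  0.00000e+00  1.00000e+00]]
```

```bash
python3 - <<'E'
from h import *
q=(R.from_euler('z',90,degrees=True)*R.from_quat([1,0,0,0])).as_quat(); q=[q[3],*q[:3]]
bot.move_to([576,75,300],q); bot.move_gripper(0,20); bot.dwell(.3)
c=cam("wrist"); cv2.imwrite("pics/w0.png",c["image"]); np.savez("pics/w0.npz",**{k:np.array(v) for k,v in c.items()})
s=bot.read_state();print(s["clock"],s["ee_pos"],s["grip_width"],c["fovy"],s["ft_force"])
E
```

```text
3.2417 [576.00355782  74.99521264 299.99709673] -0.01229047988744417 59.08703334278454 [0.55929242 0.28671494 0.57234894]
```

View pics/w0.png

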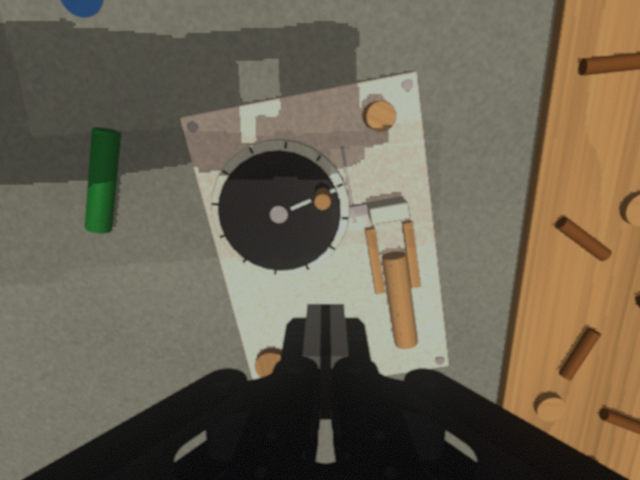

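The wrist view shows the dial disc centred at about (279,211), the peg top at (322,201), the stop at (389,211), the dowel from (395,255) to (404,345), the offcut at (380,114) and disc_a at (269,361).

```bash
python3 - <<'E'
from h import *
d=np.load("pics/w0.npz");c={k:d[k] for k in d}; im=c["image"]
hsv=cv2.cvtColor(im,cv2.COLOR_BGR2HSV)
def big(m,x0,y0,x1,y1):
    z=np.zeros(m.shape,np.uint8); z[y0:y1,x0:x1]=m[y0:y1,x0:x1]*255
    k,_=cv2.findContours(z,cv2.RETR_EXTERNAL,cv2.CHAIN_APPROX_NONE); return max(k,key=cv2.contourArea)
# dial: contour hull on plane z=43
k=cv2.convexHull(big(im.max(2)<52,205,135,352,280))[:,0]
p=onplane(c,k,43)[:,:2]; (cx,cy),r=cv2.minEnclosingCircle(p.astype(np.float32)); 
A=np.c_[2*p,np.ones(len(p))];s=np.linalg.lstsq(A,(p**2).sum(1),rcond=None)[0]
print("dial",cx,cy,r,"lsq",s[:2],np.sqrt(s[2]+s[0]**2+s[1]**2)); print("hub",onplane(c,[(279,214)],46))
wood=(hsv[...,1]>95)&(hsv[...,0]>5)&(hsv[...,0]<25)&(hsv[...,2]>90)
k=big(wood,308,185,340,215);print("peg px",cv2.minEnclosingCircle(k),cv2.boundingRect(k)); e=cv2.minEnclosingCircle(k)[0]
P=onplane(c,[e],73)[0];print("peg",P, "r",np.linalg.norm(P[:2]-s[:2]),"ang",np.degrees(np.arctan2(P[1]-s[1],P[0]-s[0])))
cor=onplane(c,[(181,118),(416,72),(447,365)],18);print("corners",cor.round(1))
v=cor[1]-cor[2];yaw=np.degrees(np.arctan2(-v[0],v[1]));print("len",np.linalg.norm(v),"yaw",yaw,"w",np.linalg.norm(cor[0]-cor[1]))
k=big(wood,383,245,420,352);rc=cv2.minAreaRect(k);b=cv2.boxPoints(rc);print("dowel box",b.round(0),onplane(c,b,36).round(1))
crop=cv2.resize(im[180:380,240:460],None,fx=3,fy=3,interpolation=cv2.INTER_CUBIC)[:600]; cv2.imwrite("pics/w0c.png",crop)
for (u,v) in[(279,200),(322,201),(389,211),(400,310),(340,300),(397,255),(404,345)]: 
    dd=c["depth"][v,u]; pt=c["t"]+c["R"]@(dd*np.array([(u-c["cx"])/c["f"],(v-c["cy"])/c["f"],1])); print(u,v,pt.round(1))
E
```

```text
dial 533.8723754882812 60.272987365722656 55.82358169555664 lsq [533.98851906  60.27733134] 55.29490864383821
hub [[534.44939115  59.12721785  46.        ]]
peg px ((322.0, 201.5), 8.558721542358398) (314, 193, 17, 18)
peg [574.13406225  76.79190692  73.        ] r 43.4096284808645 ang 22.360678069478467
corners [[ 443.9  142.7   18. ]
 [ 657.5  182.6   18. ]
 [ 712.6 -119.8   18. ]]
len 307.37801239118966 yaw 10.336090574499318 w 217.2335651596876
dowel box [[381. 248.]
 [414. 244.]
 [428. 345.]
 [394. 349.]] [[630.8  22.8  36. ]
 [662.8  27.4  36. ]
 [684.3 -83.5  36. ]
 [649.7 -88.9  36. ]]
279 200 [534.5  71.6  43. ]
322 201 [574.1  77.5  74.2]
389 211 [634.5  63.4  50.9]
400 310 [651.7 -39.8  42.7]
340 300 [592.6 -40.2  19.3]
397 255 [647.3  14.9  32.8]
404 345 [657.9 -79.   43.5]
```

View pics/w0c.png

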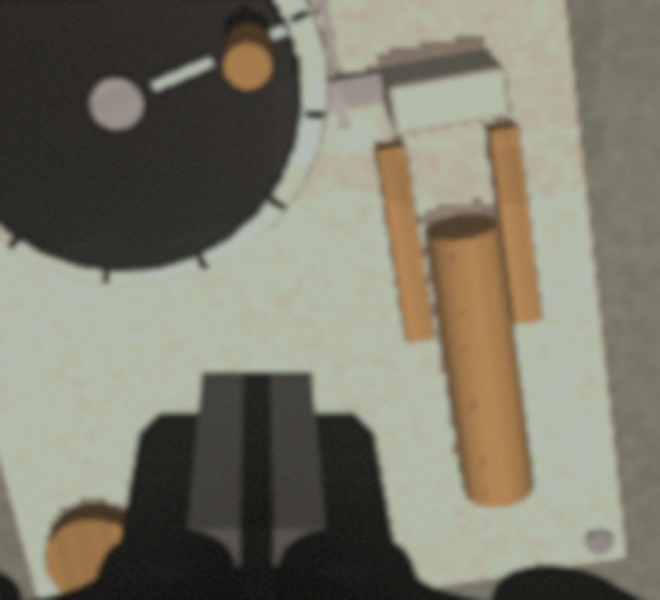

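```bash
cat >> h.py <<'E'
C=np.array([534.0,60.0]); A0=22.5; Z=76.
def quat(ang):
    q=(R.from_euler('z',ang,degrees=True)*R.from_quat([1,0,0,0])).as_quat(); return [q[3],*q[:3]]
def tn(a): a=np.radians(a); return np.array([np.sin(a),-np.cos(a)])
def pose(a,d,z=Z):
    r=np.radians(a); p=C+44*np.array([np.cos(r),np.sin(r)])-d*tn(a); return [p[0],p[1],z]
def ftan(a): return -np.dot(bot.read_state()["ft_force"][:2],tn(a))
E
python3 - <<'E'
from h import *
bot.move_to(pose(A0,38,150),quat(A0+90))
print("desc",bot.servo_line(pose(A0,38),speed=80,until_force=4)); bot.dwell(.2)
f0=bot.read_state()["ft_force"]
hit=bot.servo_line(pose(A0,10),speed=15,until_force=1.5)
s=bot.read_state(); print(hit,f0,s["ft_force"],s["ee_pos"],s["clock"])
print("d",-np.dot(np.array(s["ee_pos"][:2])-np.array(pose(A0,0)[:2]),tn(A0)))
c=cam("wrist"); cv2.imwrite("pics/w1.png",c["image"])
E
```

```text
desc False
True [0.05187252 1.3839011  0.5253517 ] [0.26766659 1.31117477 1.12440668] [567.78160394  93.14592296  75.6736412 ] 6.4417
d 17.69517966571616
```

View pics/w1.png

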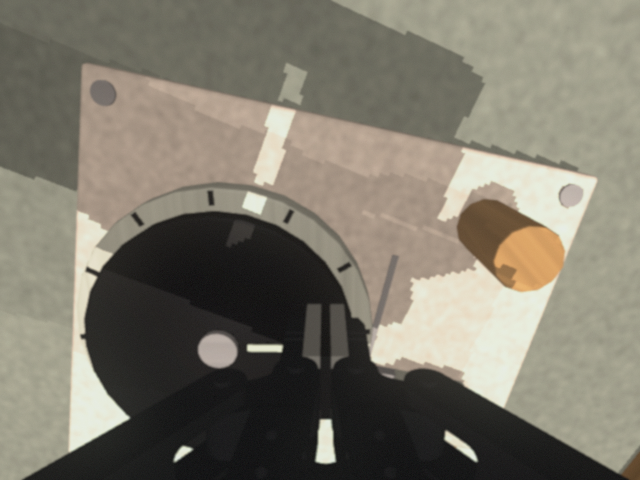

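Contact is at d≈17.7, as predicted. The wrist camera looks behind the finger, so the peg is hidden at the moment. Now I'll push the clicks one at a time, watching the force.

```bash
cat >> h.py <<'E'
D=17.7
def click(n):
    """push from rest n to n+1, watching for force peak and drop"""
    peak=0; log=[]
    for k in (np.arange(0.05,0.76,0.07)):
        a=A0-30*(n+k)
        bot.servo_line(pose(a,D),quat(a+90),speed=25)
        f=ftan(a); peak=max(peak,f); log.append((round(k,2),round(f,1)))
        if k>.3 and peak>2.5 and f<0.35*peak: break
    print(n,log,"clock",bot.read_state()["clock"]); return k
E
python3 - <<'E'
from h import *
print(ftan(A0)); click(0)
c=cam("wrist"); cv2.imwrite("pics/w2.png",c["image"])
t=cam("top"); s=cam("scene"); cv2.imwrite("pics/t2.png",np.hstack([cv2.resize(t["image"][170:290,225:345],None,fx=3,fy=3),cv2.resize(s["image"][235:335,295:415],(432,360))]))
E
```

```text
0.5982808371329388
0 [(np.float64(0.05), np.float64(2.0)), (np.float64(0.12), np.float64(2.4)), (np.float64(0.19), np.float64(3.1)), (np.float64(0.26), np.float64(3.2)), (np.float64(0.33), np.float64(2.5)), (np.float64(0.4), np.float64(1.1))] clock 7.9917
```

View pics/t2.png

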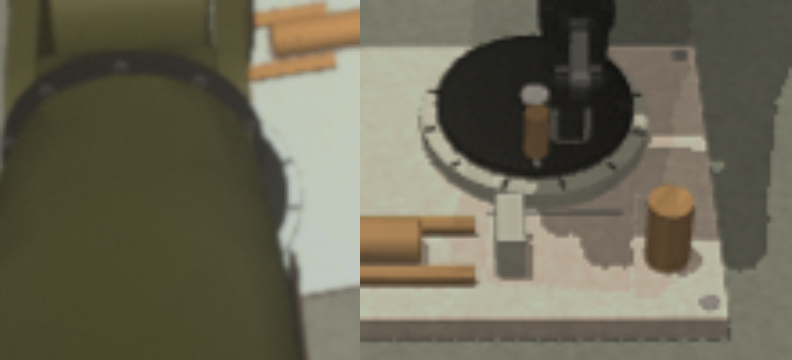

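The force follows a sine, peaking at a quarter click, so my break triggered before half-way. The scene view (right half) shows the peg next to the finger, still touching. I'll push to 0.65 click without the early break and measure the peg angle from the scene camera.

```bash
cat >> h.py <<'E'
def adv(n,k0=0.1,k1=0.65,step=.11,sp=25):
    log=[]
    for k in np.linspace(k0,k1,int(round((k1-k0)/step))+1):
        a=A0-30*(n+k); bot.servo_line(pose(a,D),quat(a+90),speed=sp); log.append((round(float(k),2),round(float(ftan(a)),1)))
    print(n,log,bot.read_state()["clock"])
def pegang(name="scene"):
    c=cam(name); im=c["image"]; hsv=cv2.cvtColor(im,cv2.COLOR_BGR2HSV)
    m=((hsv[...,1]>95)&(hsv[...,0]>4)&(hsv[...,0]<25)&(hsv[...,2]>45)).astype(np.uint8)
    th=np.radians(np.arange(0,360,5)); r=np.zeros_like(m)
    ring=np.c_[C[0]+55*np.cos(th),C[1]+55*np.sin(th)]
    pts=np.r_[np.c_[ring,np.full(len(th),43)],np.c_[ring,np.full(len(th),75)]]
    cv2.fillConvexPoly(r,cv2.convexHull(proj(c,pts).astype(np.int32)),1)
    n,_,st,ce=cv2.connectedComponentsWithStats(m*r)
    if n<2: return None
    i=1+st[1:,4].argmax(); p=onplane(c,[ce[i]],58)[0]
    return dict(px=ce[i].round(1),area=int(st[i,4]),ang=round(float(np.degrees(np.arctan2(*(p[:2]-C)[::-1]))),1),rad=round(float(np.linalg.norm(p[:2]-C)),1))
E
python3 - <<'E'
from h import *
print(pegang()); adv(0,.5,.65,.075); bot.dwell(.3); print(pegang())
E
```

```text
{'px': array([343.8, 271. ]), 'area': 94, 'ang': 9.3, 'rad': 44.3}
0 [(0.5, 0.1), (0.57, 0.4), (0.65, -0.1)] 8.9417
{'px': array([337.1, 270.1]), 'area': 101, 'ang': -8.5, 'rad': 44.1}
```

```bash
python3 - <<'E'
from h import *
for n in (1,2):
    adv(n); bot.dwell(.3); p=pegang(); print(p,"expect",A0-30*(n+1))
    if p is None or abs(p["ang"]-(A0-30*(n+1)))>9: break
E
```

```text
1 [(0.1, 1.6), (0.21, 3.0), (0.32, 1.7), (0.43, 0.8), (0.54, 0.2), (0.65, -0.1)] 11.1833
{'px': array([327.4, 267.9]), 'area': 65, 'ang': -33.3, 'rad': 48.5} expect -37.5
2 [(0.1, 2.0), (0.21, 2.7), (0.32, 2.3), (0.43, 0.8), (0.54, -0.2), (0.65, 0.3)] 13.425
{'px': array([320. , 265.5]), 'area': 2, 'ang': -49.6, 'rad': 55.8} expect -67.5
```

The peg is now hidden from the scene camera, but the force pattern matches a third click. I'll push the fourth, back off, lift and look.

```bash
python3 - <<'E'
from h import *
adv(3,k1=.63,step=.106); bot.dwell(.3)
a=A0-30*3.63
bot.servo_line(pose(a,D+12),speed=80); bot.servo_line(pose(a,D+12,150),speed=150)
bot.move_to([590,95,280],quat(90)); bot.dwell(.2)
print(pegang(),pegang("wrist"),"expect",A0-120)
c=cam("wrist"); cv2.imwrite("pics/w3.png",c["image"]); np.savez("pics/w3.npz",**{k:np.array(v) for k,v in c.items()}); print(bot.read_state()["clock"])
E
```

```text
3 [(0.1, 1.5), (0.21, 3.5), (0.31, 2.3), (0.42, 1.4), (0.52, 0.6), (0.63, -0.7)] 15.6667
{'px': array([322.7, 252.2]), 'area': 81, 'ang': -95.8, 'rad': 44.7} {'px': array([255.6, 292.4]), 'area': 364, 'ang': -96.7, 'rad': 45.2} expect -97.5
18.5
```

View pics/w3.png

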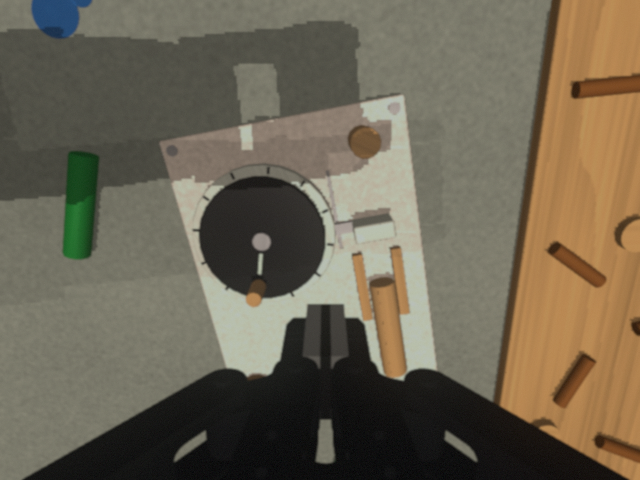

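The dial rests in its fourth click: the peg is at (256,292), −96° against −97.5° expected. Next I'll push the dowel along the jig's +y axis.

```bash
cat >> h.py <<'E'
YD=np.array([-.179,.984])
def J(y,z): p=np.array([640.1,23.4])+(y-15)*YD; return [p[0],p[1],z]
E
python3 - <<'E'
from h import *
q=quat(100.3)
bot.move_to(J(-125,130),q); print("desc",bot.servo_line(J(-125,46.5),speed=70,until_force=5)); bot.dwell(.3)
print("h1",bot.servo_line(J(-80,46.5),speed=20,until_force=4)); s=bot.read_state(); print(s["ee_pos"],s["ft_force"]); bot.dwell(.2)
h=bot.servo_line(J(-40,46.5),speed=8,until_force=2.5)
s=bot.read_state(); print(h,s["ee_pos"],s["ft_force"],"y",np.dot(np.array(s["ee_pos"][:2])-J(0,0)[:2],YD),s["clock"])
bot.dwell(.2); print(bot.read_state()["ft_force"])
c=cam("scene"); cv2.imwrite("pics/s4.png",cv2.resize(c["image"][230:340,225:405],None,fx=4,fy=4,interpolation=cv2.INTER_CUBIC))
E
```

```text
desc False
h1 False
[657.10748227 -70.13152195  46.48255709] [ 0.44559407 -0.72268806  0.46151595]
True [652.96060839 -48.1227673   46.16460911] [ 0.11531601 -2.00833461  1.14269644] y -57.67599692474109 26.5417
[-0.04628    -2.05332284  1.09020623]
```

View pics/s4.png

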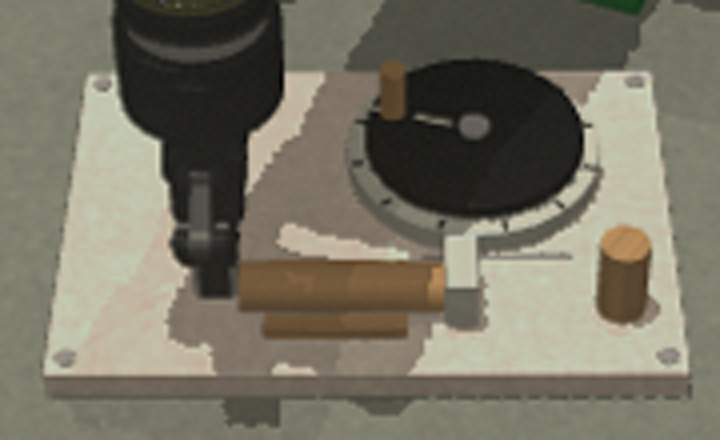

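The dowel's far end touches the stop at (445,285), the dial hasn't moved and the force holds steady at about 2 N. I'll back off straight, lift and check.

```bash
python3 - <<'E'
from h import *
bot.servo_line(J(-95,46.5),speed=25); bot.servo_line(J(-95,150),speed=100)
bot.move_to([600,95,250],quat(90)); bot.dwell(.3)
print(pegang("wrist"),pegang(),bot.read_state()["clock"])
c=cam("wrist"); s=cam("scene")
cv2.imwrite("pics/w5.png",np.hstack([cv2.resize(c["image"][180:380,240:440],(400,400)),cv2.resize(s["image"][250:330,275:355],(400,400))]))
E
```

```text
{'px': array([237.3, 307.2]), 'area': 453, 'ang': -96.8, 'rad': 45.4} {'px': array([322.7, 252.2]), 'area': 80, 'ang': -95.7, 'rad': 44.6} 30.8917
```

View pics/w5.png

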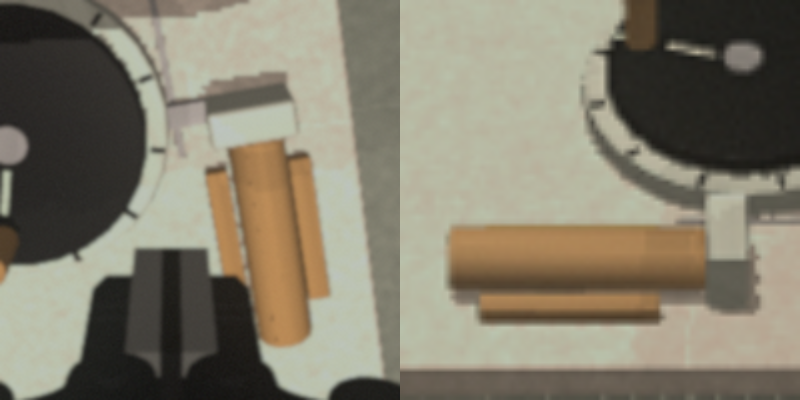

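Both views show the dowel flush against the stop, at (260,140) in the left half and (705,258) in the right. The peg hasn't moved, so I'm handing in.

```bash
python3 -c "
from rig import bot
print(bot.finish_job())"
```

```text
the job is handed in; nothing more can be done
None
```

The job is handed in: the dial rests in its fourth click clockwise and the dowel sits against the end stop, at about 31 s on the robot's clock; the hand-in gave no verdict.

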